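# Index and lock the carving turntable

## Robot

A 6-joint arm with a two-finger parallel gripper is mounted at the origin on the work surface. World frame = base frame: x ahead of the robot, y to its left, z up, the work surface at z = 0. Lengths are in m, angles in rad, forces in N, time in s.
With the tool pointing down it reaches from about 0.35 to 1 m from the base axis. Payload 7.1 kg.
Tool frame: the origin (TCP) lies on the centre line of the jaws, within the pads' length; the fingertips stand 22 mm ahead of it and the grasp point (between the pads) lies 3 mm ahead of it; z points along the fingers, y is the line along which they close (so a half turn about z gives the same grasp; the last joint's range is limited). The gripper opens to 85 mm and grips with 20 to 120 N. Pads are 22 mm wide; open, the fingers measure 114 mm over their backs; the gripper's body (76 mm by 85 mm) begins 54 mm behind the grasp point. The pads swing forward as they close: fully open they stand 13 mm farther back than shut.
Start: joints at [-1.129, 0.423, 1.63, -0, 1.089, -0.019], TCP at [0.278, -0.56, 0.253] pointing down, gripper open.
Joint ranges: [-3, 3], [-0.9, 2.11], [0.09, 2.58], [-1.31, 4.45], [0.11, 2.69], [-2.54, 2.54]. Speed limits (rad/s): [2.39, 2.39, 3.01, 3.14, 3.14, 3.14].

## Interface

Orientations are given as a unit quaternion [w, x, y, z].
In Python, from rig import ctrl gives the robot as it stands. The module is installed in compiled form; this text tells all that it offers.
- The arm moves only by the shell command python3 -m crank 'ROWS' [FORCE]. ROWS is JSON, a list of rows, each a list of 3 entries, a list of its own where there are three numbers: the shift along the tool's x, y, z in m, then the turn, a rotation vector about the tool's x, y, z in rad, then the opening in per cent of the stroke, from 0 (shut) to 100 (fully open). A call has 1 to 20 rows; each row is the pose to reach, as a shift and turn from the pose commanded when the call began, along the tool's axes at that moment; what a row does not reach only later rows make up. A row lasts 1/12 s, in which the tool goes at most 41.7 mm and 7.16 degrees, less where a joint would pass 70% of its speed; a pose out of reach is approached as far as the arm can. A call with a gripper value outside its range is refused whole. The fingers move at their own pace and stop on an object; FORCE is the grip in N (left out, the last holds). Time passes only in rows, so rows that repeat a pose let the fingers close. It gives the time, the measured TCP pose, the force, the opening and the grip force at its end, in the units of the state.
- ctrl.get_obs(): the state, without advancing time (a new reading comes with each control period).
- ctrl.snapshot(name): name is "side" or "top" or "wrist"; returns (picture, depth): 480x640x3 uint8, red, green, blue; 480x640 float32, m along the optical axis (not along the pixel's ray), 0 where there is no reading.
- ctrl.camera_model(name): a dict with "intrinsics" (3x3 intrinsics, pixels), "k1" (the pictures are not rectified: a ray, as slopes to the right and down, at radius r is drawn at 1 + k1 r^2 times it, then the intrinsics apply), "world_from_camera" (4x4, takes a point from camera to world coordinates); the wrist camera has in their place "mount" (4x4, takes a point from camera to tool coordinates, whose origin is the TCP and whose axes are the flange's). Camera axes: x right, y up, looking along -z (the intrinsics and any distortion apply to the point x, -y, -z); pixel columns grow to the right and rows downward; lengths in m; the calibration is good to about 2 mm. A picture is of the moment at which its call begins: read the wrist's pose just before it. camera_model takes no time and is no camera call.
- ctrl.job_done(): hands the job in; it is judged then, once.
Trained networks look in the newest picture that a camera, given by its name, has taken for a name from the list of things; names that differ only in an ending like _2 or _b are one class to them, and where a whole thing is asked for, a point or a joint stands for the part that bears it (a point fixed in the world has none). Each returns a list of dicts, best first, with "confidence" (0 to 1); they miss things now and then, are a little off and sometimes report something else, mostly with a low value. They report only what shows in the picture. A call takes as long as a camera call.
- ctrl.boxes_of(camera, target): "xyz" ([x, y, z] in m, in the coordinates of the camera as it stood for that picture, good to about 4 mm: the middle of the surface that is visible of it).
- ctrl.regions_of(camera, target): "pixels" (480x640 bool, what is visible of it).
The state is a dict: "clock": time; "joints": joint angles; "joint_velocities": joint speeds; "joint_torque": joint torques, N m; "tool_pos": TCP position; "tcp_rot": TCP orientation; "wrist_force": force on the tool from outside, world axes, zero at the start; "moment": the same for the moment, N m; "opening": opening from 0.0 (shut) to 1.0 (fully open); "finger_force": force on a finger pad.
Only numpy, scipy, OpenCV 4.12 (cv2) and the standard library are available. Lean on these libraries where they do the work, as an engineer would, in place of code of your own. Each camera call takes 0.05 s, during which the arm holds its last target. There are 200 camera calls.

## Task

Gently push the carving turntable round by its long steel arm, without gripping or lifting anything, until the long arm points straight at the taller of the two steel posts. Then push the lock lever (the one with the black ball) round until it stops against its small steel peg, leaving the arm pointing at the tall post. The wooden dish must stay sitting on the turntable, nothing else may be moved, and the robot ends clear of everything.

Things in the scene. Friction and masses are not known exactly. Their poses are not given: they have to be found in the camera images.
- wheel: The turntable: a wooden disc 144 mm across, top 68 mm above the bench, on a plywood board 18 mm thick. Four level steel arms at right angles, 14 mm wide, 14 mm high (50 to 64 mm above the bench, open below). One is long, ending 140 mm from the axis; the others end at 105 mm. Origin on the axis at bench height; x axis along the long arm, z up. It turns with the turntable.
- wheel_axis (a point): Point on the turntable's upright axis 57 mm above the bench, mid height of its arms; axes as the turntable's (x along the long arm). The turntable turns both ways (350 degrees in all, far more than needed); its stiff bearing (about 0.35 N m) leaves it where it is put.
- spoke_tip (a point): Middle of the end face of the long arm, 140 mm from the axis, 57 mm above the bench.
- post_tall: The taller steel post, 20 mm across on a foot 28 mm across, fixed on the board a little beyond the reach of the long arm (152 to 200 mm from the axis); its top is 68 mm above the board, 86 mm above the bench. Origin: centre of its foot, on the board. It may be on either side of the arm.
- post_short: The shorter steel post, alike but 20 mm tall above the board (38 mm above the bench); not the target. Origin: centre of its foot.
- lock_lever (a joint): Angle of the lock lever about its upright pivot, rad: 0 to 0.2 at the start (unlocked), 1.40 when it stops against its peg (locked). It grows anticlockwise seen from above; it stays where it is left (about 0.15 N m of friction).
- lever_pivot (a point): Point on the lever's pivot axis, 57 mm above the bench. The lever is a level steel bar 14 mm wide and 14 mm high (50 to 64 mm above the bench) with a black ball 22 mm across at its end. It stands to the right of the turntable, out of its way.
- lever_end (a point): Centre of the lever's black ball, 95 mm from the pivot, 57 mm above the bench.
- stop_peg (a point): Top of the lever's stop peg, an upright steel pin 14 mm across, fixed on the board, its top 70 mm above the bench; it touches the bar 75 mm from the pivot when locked.
- dish: A pale wooden dish, 116 mm across, 30 mm tall, standing loose on the middle of the turntable, rim 98 mm above the bench; origin centre of its underside. It rides round with the turntable and must stay on it.
- blank: a small turned wooden finial, 34 mm across, 50 mm tall, standing on the board beyond the wheel; origin centre of its underside. Leave it alone.
- wax: an amber jar with aluminium cap, 48 mm across, 40 mm tall, on the board's far right corner; origin centre of its underside. Leave it alone.
- key: a steel T-handled chuck key, 76 x 50 mm, 12 mm thick, lying on the board's near right part; origin under its middle. Leave it alone.
- glue: a white plastic bottle, 60 mm across, 160 mm tall, on the bench to the left; origin centre of its underside. Leave it alone.
- bowl: a dark wooden bowl, 150 mm across, 65 mm tall, on the bench to the left; origin centre of its underside. Leave it alone.
- case: a green plastic case, 114 x 174 x 56 mm, on the bench to the right; origin centre of its underside. Leave it alone.

How it is judged:
On the way, in this order (a step that is already met when the one before it is completed fails the run):
1. the long arm points at the tall post and the turntable is at rest (y of post_tall in the frame of wheel_axis between -0.01 and 0.01 m and x of post_tall in the frame of wheel_axis above 0.05 m and angular speed of wheel below 0.05 rad/s), for 0.3 s.
2. then the lock lever is swung against its peg, the arm still pointing at the tall post (y of post_tall in the frame of wheel_axis between -0.01 and 0.01 m and x of post_tall in the frame of wheel_axis above 0.05 m and value of joint lock_lever above 1.32 rad), for 0.2 s.
At the end, for the whole second after the job is handed in: The line of the long arm passes within 10 mm of the tall post's axis, on the post's side, with the turntable at rest; the lock lever is at 1.32 rad or more of its 1.40 rad; the dish is at rest on the turntable, within 30 mm of its axis (all of step 2 and angular speed of wheel below 0.05 rad/s and horizontal distance between dish and wheel_axis below 0.03 m and z of dish in the frame of wheel_axis below 0.02 m and linear speed of dish below 0.02 m/s); the robot touches nothing.
It fails at once if the dish is lifted, tipped or pushed off the middle of the turntable (z of dish in the frame of wheel_axis above 0.022 m or horizontal distance between dish and wheel_axis above 0.035 m or angle between dish's own z axis and vertical above 0.35 rad).
It fails at once if the turntable or the lever is gripped or pushed hard (over 35 N) instead of gently pushed (contact force between the fingers and wheel above 35 N or contact force between the fingers and lock_lever above 35 N).
It fails at once if one of the other things on the board or the bench is moved more than 20 mm (distance of any of blank, wax, key, glue, bowl, case from where it was at the start of the episode above 0.02 m).
It also fails if it takes over 61 s, if anything falls off the work surface, if the arm or the gripper's body presses on something with over 40 N, if the wrist force passes 120 N, or if a joint passes its speed limit or range.

## Working session

There is one attempt and no reset: what is moved stays moved. The work goes in short steps, Python scripts to look and compute and a shell command to move; the robot and the scene stay as the last step left them, time stands still between calls to the robot, and variables do not carry over. Pictures are saved under pics/ and viewed, at most 10 in all, crops included, and the job is handed in when it is done.

```bash
mkdir -p pics; cat > h.py <<'E'
import numpy as np, cv2
from rig import ctrl
from scipy.spatial.transform import Rotation as R
def wfc(cam):
    m=ctrl.camera_model(cam)
    if 'world_from_camera' in m: return np.array(m['world_from_camera'])
    o=ctrl.get_obs(); T=np.eye(4); q=o['tcp_rot']; T[:3,:3]=R.from_quat([q[1],q[2],q[3],q[0]]).as_matrix(); T[:3,3]=o['tool_pos']
    return T@np.array(m['mount'])
def cloud(cam,depth,mask,T):
    m=ctrl.camera_model(cam); v,u=np.nonzero(mask&(depth>0)); K=np.array(m['intrinsics'],float)
    p=cv2.undistortPoints(np.stack([u,v],1).astype(float)[:,None],K,np.array([m['k1'],0,0,0.]))[:,0] if len(u) else np.zeros((0,2))
    d=depth[v,u]; c=np.stack([p[:,0]*d,-p[:,1]*d,-d,np.ones_like(d)],1)
    return (c@T.T)[:,:3]
E
python3 - <<'E'
from h import *
o=ctrl.get_obs(); print(o['clock'],o['tool_pos'],o['tcp_rot'],o['opening'])
for c in ['top','side']:
    T=wfc(c); im,d=ctrl.snapshot(c); cv2.imwrite(f'pics/{c}0.png',im[:,:,::-1]); np.save(f'{c}.npy',d)
    print(c,T[:3,3].round(3))
    if c=='side': continue
    for n in ['wheel','spoke_tip','post_tall','post_short','lock_lever','lever_pivot','lever_end','stop_peg','dish','blank','wax','key','glue','bowl','case']:
        try:
            r=ctrl.boxes_of(c,n)
            print(n,[((T@np.r_[b['xyz'],1])[:3].round(3).tolist(),round(b['confidence'],2)) for b in r[:2]])
        except Exception as e: print(n,e)
E
```

```text
0.0 [ 0.27768987 -0.55934838  0.25254004] [-7.62458451e-04  9.73580626e-01  2.28342190e-01 -1.63708497e-04] 1.00242628937275
top [ 0.282 -0.041  1.363]
wheel [([0.521, 0.027, 0.063], 0.56)]
spoke_tip [([0.521, 0.032, 0.063], 0.78)]
post_tall [([0.663, 0.153, 0.058], 0.39)]
post_short []
lock_lever [([0.556, -0.202, 0.064], 0.58)]
lever_pivot [([0.554, -0.197, 0.062], 0.51)]
lever_end [([0.549, -0.204, 0.065], 0.58), ([0.36, 0.061, 0.033], 0.49)]
stop_peg [([0.532, -0.033, 0.019], 0.82)]
dish [([0.541, 0.024, 0.082], 0.77), ([0.7, -0.193, 0.06], 0.63)]
blank []
wax [([0.701, -0.191, 0.059], 0.56)]
key [([0.364, 0.059, 0.035], 0.65), ([0.408, -0.185, 0.028], 0.41)]
glue [([0.63, 0.428, 0.101], 0.78)]
bowl [([0.451, 0.497, 0.028], 0.7), ([0.531, -0.03, 0.022], 0.4)]
case [([0.524, -0.511, 0.055], 0.82)]
side [0.322 1.192 0.942]
```

View pics/top0.png

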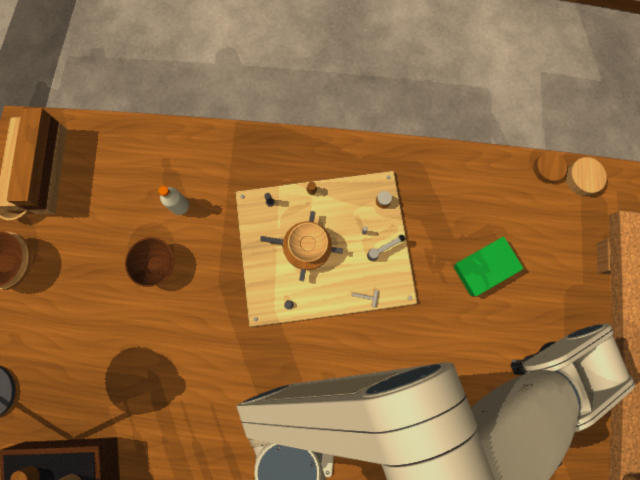

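View pics/side0.png

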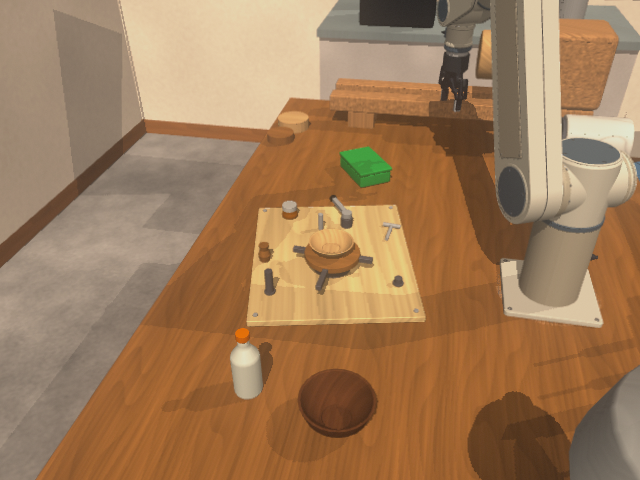

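The top view shows the wheel at about px (307,245), with the long arm pointing left to (262,240). The tall post is at (269,200), the short one at (288,304). The lever pivot is at (373,255), its ball at (403,238) and the peg at (365,231). Next I'll measure these from depth.

```bash
python3 - <<'E'
from h import *
T=wfc('top'); d=np.load('top.npy'); im=cv2.imread('pics/top0.png')
M=lambda x0,y0,x1,y1:(lambda m:(m.__setitem__((slice(y0,y1),slice(x0,x1)),True),m)[1])(np.zeros((480,640),bool))
def info(n,box,lo,hi):
    p=cloud('top',d,M(*box),T); p=p[(p[:,2]>lo)&(p[:,2]<hi)]
    if len(p): print(n,len(p),'mean',p.mean(0).round(4),'mid',((p.max(0)+p.min(0))/2).round(4),'size',np.ptp(p,axis=0).round(3))
    return p
info('board',(330,270,345,290),-1,1)
info('dishrim',(270,210,345,275),.088,.12)
info('disc',(270,210,345,275),.064,.074)
a=info('long arm',(255,230,282,250),.05,.075)
u,s,v=np.linalg.svd(a[:,:2]-a[:,:2].mean(0)); print(v[0])
info('tall',(258,190,282,212),.07,.12)
info('short',(280,295,297,312),.03,.06)
l=info('lever',(366,230,412,265),.045,.085)
info('ball',(398,232,412,245),.045,.1)
info('pivot',(364,247,382,265),.045,.1)
info('peg',(358,224,370,238),.045,.1)
big=cv2.resize(im[165:325,225:425],(800,640),interpolation=cv2.INTER_CUBIC)[:600]; cv2.imwrite('pics/c.png',big)
E
```

```text
board 300 mean [ 0.4508 -0.0729  0.0173] mid [ 0.4515 -0.0728  0.0169] size [0.062 0.047 0.017]
dishrim 455 mean [0.5432 0.0237 0.094 ] mid [0.5401 0.0226 0.0954] size [0.113 0.114 0.015]
disc 722 mean [0.5245 0.0259 0.0681] mid [0.5456 0.0258 0.069 ] size [0.19 0.21 0.01]
long arm 115 mean [0.5429 0.1325 0.0619] mid [0.5435 0.1328 0.0605] size [0.017 0.064 0.019]
[-0.06245257 -0.99804793]
tall 43 mean [0.6685 0.1548 0.0826] mid [0.6695 0.1554 0.0803] size [0.02  0.02  0.017]
short 38 mean [0.3621 0.0626 0.0364] mid [0.3631 0.0629 0.0362] size [0.018 0.019 0.012]
lever 259 mean [ 0.5534 -0.2026  0.0623] mid [ 0.5573 -0.2021  0.0596] size [0.081 0.117 0.028]
ball 49 mean [ 0.584  -0.2488  0.0635] mid [ 0.5832 -0.2501  0.0651] size [0.023 0.021 0.017]
pivot 117 mean [ 0.5331 -0.1739  0.0615] mid [ 0.5347 -0.1749  0.0578] size [0.036 0.037 0.024]
peg 24 mean [ 0.6001 -0.1397  0.0643] mid [ 0.6007 -0.1401  0.0609] size [0.012 0.012 0.028]
```

View pics/c.png

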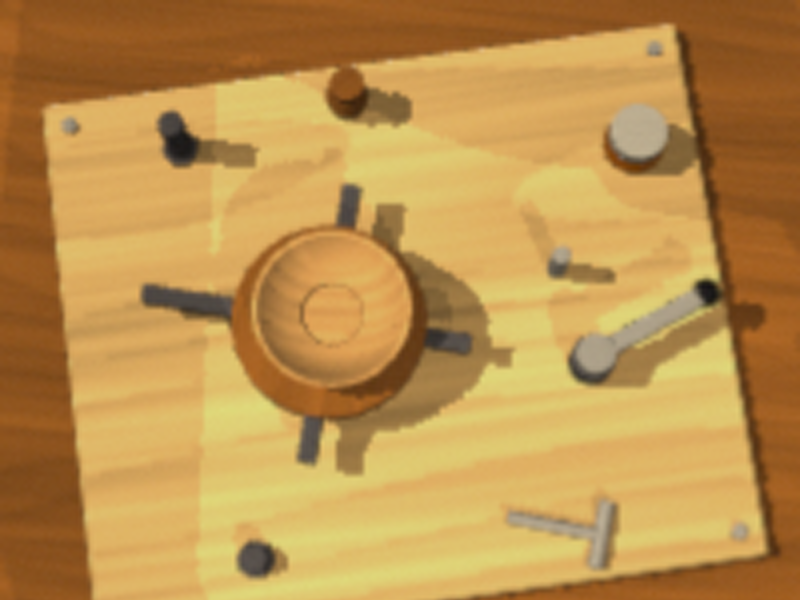

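```bash
python3 -m crank '[[[0.1,-0.1,-0.08],[0,0,0.1],0],[[0.484,-0.475,-0.08],[0,0,0.461],0],[[0.484,-0.475,-0.08],[0,0,0.461],0],[[0.484,-0.475,-0.08],[0,0,0.461],0],[[0.484,-0.475,-0.08],[0,0,0.461],0],[[0.484,-0.475,-0.08],[0,0,0.461],0],[[0.484,-0.475,-0.08],[0,0,0.461],0],[[0.484,-0.475,-0.08],[0,0,0.461],0],[[0.484,-0.475,-0.08],[0,0,0.461],0],[[0.484,-0.475,-0.08],[0,0,0.461],0],[[0.484,-0.475,-0.08],[0,0,0.461],0],[[0.484,-0.475,-0.08],[0,0,0.461],0],[[0.484,-0.475,-0.08],[0,0,0.461],0],[[0.484,-0.475,-0.08],[0,0,0.461],0],[[0.484,-0.475,-0.08],[0,0,0.461],0],[[0.484,-0.475,-0.08],[0,0,0.461],0],[[0.484,-0.475,-0.08],[0,0,0.461],0],[[0.484,-0.475,-0.08],[0,0,0.461],0],[[0.484,-0.475,-0.08],[0,0,0.461],0],[[0.484,-0.475,-0.08],[0,0,0.461],0]]'
python3 - <<'E'
from h import *
o=ctrl.get_obs(); print(o['joints'],o['tcp_rot']); T=wfc('wrist'); im,d=ctrl.snapshot('wrist'); cv2.imwrite('pics/w1.png',im[:,:,::-1]); np.save('w1.npy',d); np.save('w1T.npy',T); print(T.round(3))
E
```

```text
clock: 2.52
tool_pos: [0.4998, 0.0805, 0.3331]
tcp_rot: [0.0, 1.0, 0.0, -0.0]
wrist_force: [-0.4, 0.2, -0.7]
opening: 0.0
finger_force: 0.0
[ 1.36333285e-01  1.56238650e-01  1.80586643e+00 -3.65056421e-04
  1.18029656e+00  1.70716084e+00] [ 2.22173782e-04  9.99999903e-01  5.39309720e-05 -3.77795845e-04]
[[ 0.001  0.96   0.28   0.571]
 [-1.     0.001  0.     0.08 ]
 [ 0.    -0.28   0.96   0.454]
 [ 0.     0.     0.     1.   ]]
```

View pics/w1.png

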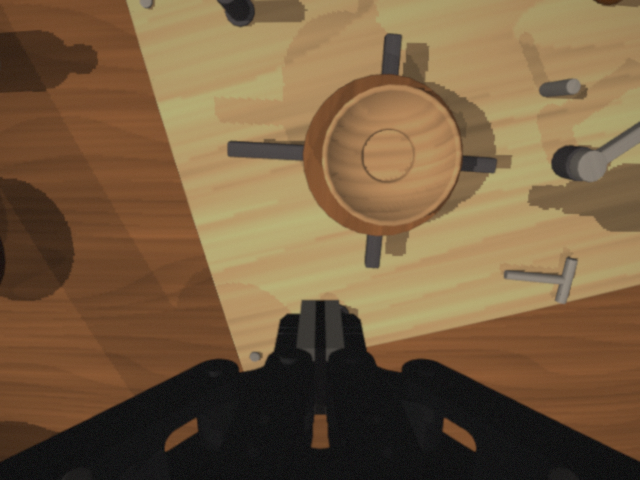

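The wrist view shows the wheel at about px (388,155), with the long arm's tip at (230,149) and the other arms' tips at (393,36), (494,165) and (373,265). The base of the tall post shows at (240,10), and the finger tips at (320,305).

```bash
cat >> h.py <<'E'
from scipy.optimize import least_squares
def wheel(cam,d,T,g0,c0=(0.54,0.026)):
    p=cloud(cam,d,np.ones((480,640),bool),T); p=p[(abs(p[:,2]-.063)<.006)]
    q=p[:,:2]-c0; r=np.hypot(*q.T); p=p[(r>.078)&(r<.145)]
    def loc(x,p):
        q=p[:,:2]-x[:2]; c,s=np.cos(x[2]),np.sin(x[2]); return q@np.array([[c,-s],[s,c]])
    x=np.r_[c0,g0]
    for w in (.03,.015,.011):
        a=loc(x,p); k=abs(a).min(1)<w
        f=lambda x:(lambda a:np.where(abs(loc(x0,p[k])[:,1])<abs(loc(x0,p[k])[:,0]),a[:,1],a[:,0]))(loc(x,p[k]))
        x0=x; x=least_squares(f,x,loss='soft_l1',f_scale=.003).x
    L=loc(x,p[k]); return x,[int(k.sum()),L[:,0].max().round(4),L[:,0].min().round(4),np.abs(L[:,1]).max().round(4)]
E
python3 - <<'E'
from h import *
d=np.load('w1.npy');T=np.load('w1T.npy')
x1=wheel('wrist',d,T,1.53); x2=wheel('top',np.load('top.npy'),wfc('top'),1.53); print(x1,x2)
p=cloud('wrist',d,np.ones((480,640),bool),T); t=p[(np.hypot(p[:,0]-.668,p[:,1]-.155)<.02)&(p[:,2]>.03)]; print('tall',len(t),t.mean(0) if len(t) else '')
for n,c in (('peg',(.6,-.14)),('pivot',(.535,-.175))):
    t=p[(np.hypot(p[:,0]-c[0],p[:,1]-c[1])<.03)&(p[:,2]>.055)]; print(n,len(t),((t.max(0)+t.min(0))/2).round(4),np.ptp(t,axis=0).round(3))
for x,_ in(x1,x2):
    print('bearing',np.arctan2(.155-x[1],.669-x[0]))
E
```

```text
(array([0.53958778, 0.02432785, 1.51212815]), [2530, np.float64(0.1392), np.float64(-0.1054), np.float64(0.1046)]) (array([0.53708008, 0.02477628, 1.51281017]), [233, np.float64(0.1402), np.float64(-0.1043), np.float64(0.1052)])
tall 441 [0.66438803 0.15118126 0.06141426]
peg 316 [ 0.6046 -0.141   0.0638] [0.014 0.014 0.017]
pivot 1221 [ 0.5392 -0.1794  0.0614] [0.037 0.045 0.013]
bearing 0.7902424367773991
bearing 0.7789277347496243
```

```bash
python3 -m crank '[[[0.013,-0.0635,0],[0,0,0.12],0],[[0.013,-0.0635,0.03],[0,0,0.24],0],[[0.013,-0.0635,0.07],[0,0,0.35],0],[[0.013,-0.0635,0.11],[0,0,0.35],0],[[0.013,-0.0635,0.15],[0,0,0.35],0],[[0.013,-0.0635,0.19],[0,0,0.35],0],[[0.013,-0.0635,0.22],[0,0,0.35],0],[[0.013,-0.0635,0.25],[0,0,0.35],0],[[0.013,-0.0635,0.267],[0,0,0.35],0],[[0.013,-0.0635,0.267],[0,0,0.35],0],[[0.013,-0.0635,0.267],[0,0,0.35],0]]'
python3 - <<'E'
from h import *
o=ctrl.get_obs();print(o['joints'])
c=np.array([.5385,.0245]); p0=o['tool_pos'][:2]
Rt=lambda v:(v[0]*np.cos(.35)-v[1]*np.sin(.35), -(v[0]*np.sin(.35)+v[1]*np.cos(.35)))  # world->tool, tool x at -.35
for th in np.r_[1.512:0.70:-.06]:
    a=np.array([np.cos(th),np.sin(th)]); n=np.array([-a[1],a[0]]); phi=abs(th-np.pi/2+.35)
    p=c+.118*a+n*(.007+.011*np.cos(phi)+.0145*np.sin(phi)); print(th.round(3),p.round(3),np.round(Rt(p-p0),4))
E
```

```text
clock: 3.48
tool_pos: [0.5128, 0.1431, 0.0659]
tcp_rot: [0.0, 0.985, -0.175, -0.001]
wrist_force: [-0.5, -0.2, 0.3]
opening: -0.001
finger_force: 0.0
[ 2.49830726e-01  5.83022664e-01  1.92908486e+00 -8.33064411e-05
  6.31662240e-01  2.17266049e+00]
1.512 [0.524 0.144] [ 0.0102 -0.0042]
1.452 [0.532 0.144] [ 0.0173 -0.0074]
1.392 [0.539 0.144] [ 0.0247 -0.0102]
1.332 [0.547 0.144] [ 0.0323 -0.0125]
1.272 [0.555 0.143] [ 0.0401 -0.0143]
1.212 [0.563 0.141] [ 0.0477 -0.0156]
1.152 [0.569 0.14 ] [ 0.054  -0.0164]
1.092 [0.575 0.138] [ 0.0604 -0.017 ]
1.032 [0.581 0.136] [ 0.0668 -0.0172]
0.972 [0.587 0.134] [ 0.0733 -0.017 ]
0.912 [0.593 0.131] [ 0.0798 -0.0165]
0.852 [0.599 0.128] [ 0.0864 -0.0156]
0.792 [0.605 0.125] [ 0.093  -0.0143]
0.732 [0.611 0.121] [ 0.0995 -0.0126]
```

```bash
python3 -m crank '[[[0.005,-0.002,0],[0,0,0],0],[[0.01,-0.004,0],[0,0,0],0],[[0.014,-0.006,0],[0,0,0],0],[[0.018,-0.008,0],[0,0,0],0],[[0.022,-0.009,0],[0,0,0],0],[[0.026,-0.0105,0],[0,0,0],0],[[0.03,-0.012,0],[0,0,0],0],[[0.034,-0.013,0],[0,0,0],0],[[0.038,-0.014,0],[0,0,0],0],[[0.042,-0.015,0],[0,0,0],0],[[0.046,-0.0155,0],[0,0,0],0],[[0.05,-0.016,0],[0,0,0],0],[[0.054,-0.0165,0],[0,0,0],0],[[0.058,-0.017,0],[0,0,0],0],[[0.062,-0.017,0],[0,0,0],0],[[0.066,-0.017,0],[0,0,0],0],[[0.07,-0.017,0],[0,0,0],0],[[0.073,-0.017,0],[0,0,0],0],[[0.073,-0.017,0],[0,0,0],0]]'
cat > look.py <<'E'
from h import *
import sys
o=ctrl.get_obs(); print(o['tool_pos'],o['wrist_force'])
g=float(sys.argv[1])
for c in sys.argv[2:]:
    T=wfc(c); im,d=ctrl.snapshot(c); cv2.imwrite(f"pics/{c}_{o['clock']:.2f}.png",im[:,:,::-1])
    x,i=wheel(c,d,T,g); print(c,x,i)
    p=cloud(c,d,np.ones((480,640),bool),T)
    t=p[(np.hypot(p[:,0]-.669,p[:,1]-.155)<.02)&(p[:,2]>.076)]; m=(t.max(0)+t.min(0))/2 if len(t) else np.array([.669,.155,0])
    r=p[(np.hypot(p[:,0]-.54,p[:,1]-.025)<.09)&(p[:,2]>.091)&(p[:,2]<.104)]
    print(' tall',len(t),m.round(4),'bearing',np.arctan2(*(m[:2]-x[:2])[::-1]).round(4), 'dish',((r.max(0)+r.min(0))/2).round(4) if len(r) else '')
E
python3 look.py 1.0 top wrist
```

```text
clock: 5.07
tool_pos: [0.5886, 0.1352, 0.0665]
tcp_rot: [-0.0, 0.985, -0.174, 0.001]
wrist_force: [-0.5, -1.1, -0.6]
opening: -0.001
finger_force: 0.4
[0.58864542 0.1352095  0.0664669 ] [-0.46207962 -1.12335528 -0.61752873]
top [0.53600803 0.02450446 1.00161849] [129, np.float64(0.0078), np.float64(-0.1037), np.float64(0.1054)]
 tall 0 [0.669 0.155 0.   ] bearing 0.7759 dish [0.5391 0.0217 0.0968]
wrist [ 0.42524995 -0.17132392  1.02288713] [9621, np.float64(0.3659), np.float64(0.3056), np.float64(0.0115)]
 tall 6236 [0.6718 0.1541 0.0822] bearing 0.9224 dish [0.5699 0.0794 0.0975]
```

```bash
python3 -m crank '[[[0.004,0,0],[0,0,0],0],[[0.008,0.0005,0],[0,0,0],0],[[0.012,0.001,0],[0,0,0],0],[[0.016,0.002,0],[0,0,0],0],[[0.019,0.0025,0],[0,0,0],0],[[0.021,0.003,0],[0,0,0],0],[[0.021,0.003,0],[0,0,0],0]]'
python3 look.py 0.82 top
python3 -m crank '[[[-0.02,-0.01,0],[0,0,0],0],[[-0.03,-0.01,-0.02],[0,0,0],0],[[-0.04,-0.01,-0.06],[0,0,0],0],[[-0.06,0,-0.1],[0,0,0],0],[[-0.06,0.01,-0.14],[0,0,0],0],[[-0.06,0.02,-0.18],[0,0,0],0],[[-0.06,0.03,-0.22],[0,0,0],0],[[-0.06,0.03,-0.25],[0,0,0],0],[[-0.06,0.03,-0.25],[0,0,0],0],[[-0.06,0.03,-0.25],[0,0,0],0]]'
python3 look.py 0.82 top wrist; ls pics
```

```text
clock: 5.75
tool_pos: [0.6069, 0.125, 0.0663]
tcp_rot: [-0.0, 0.985, -0.174, 0.0]
wrist_force: [-1.2, 0.6, 0.6]
opening: -0.0
finger_force: 0.5
[0.60694691 0.12499793 0.06631379] [-1.18854277  0.63472806  0.63391394]
top [0.54295028 0.02473057 0.77256822] [88, np.float64(0.0072), np.float64(-0.1081), np.float64(0.1002)]
 tall 0 [0.669 0.155 0.   ] bearing 0.8019 dish [0.5388 0.0216 0.0967]
clock: 6.63
tool_pos: [0.5414, 0.1178, 0.3192]
tcp_rot: [-0.001, 0.985, -0.174, 0.003]
wrist_force: [-0.0, -0.3, -0.2]
opening: 0.001
finger_force: 0.0
[0.54137663 0.11782192 0.31916839] [-0.01909322 -0.32010226 -0.23018316]
top [0.5367053  0.02378977 0.82069782] [145, np.float64(0.1169), np.float64(-0.1035), np.float64(0.1051)]
 tall 0 [0.669 0.155 0.   ] bearing 0.7813 dish [0.5383 0.0216 0.0971]
wrist [0.54018511 0.02450925 0.81860096] [2727, np.float64(0.1386), np.float64(-0.1066), np.float64(0.105)]
 tall 573 [0.6717 0.1543 0.0823] bearing 0.779 dish [0.5403 0.0196 0.0959]
c.png
side0.png
top0.png
top_5.07.png
top_5.75.png
top_6.63.png
w1.png
wrist_5.07.png
wrist_6.63.png
```

```bash
python3 -m crank '[[[0,-0.01,0.04],[0,0,0],0],[[0,-0.03,0.08],[0,0,0],0],[[0.015,-0.04,0.12],[0,0,0],0],[[0.02,-0.04,0.16],[0,0,0],0],[[0.025,-0.04,0.2],[0,0,0],0],[[0.03,-0.04,0.23],[0,0,0],0],[[0.035,-0.04,0.25],[0,0,0],0],[[0.04,-0.038,0.25],[0,0,0],0],[[0.046,-0.035,0.25],[0,0,0],0],[[0.052,-0.033,0.25],[0,0,0],0],[[0.056,-0.031,0.25],[0,0,0],0],[[0.06,-0.03,0.25],[0,0,0],0],[[0.062,-0.029,0.25],[0,0,0],0],[[0.064,-0.0285,0.25],[0,0,0],0],[[0.065,-0.028,0.25],[0,0,0],0],[[0.065,-0.028,0.25],[0,0,0],0]]'
python3 -m crank '[[[-0.02,-0.01,0],[0,0,0],0],[[-0.03,-0.01,-0.02],[0,0,0],0],[[-0.04,-0.01,-0.06],[0,0,0],0],[[-0.06,0,-0.1],[0,0,0],0],[[-0.06,0.01,-0.14],[0,0,0],0],[[-0.06,0.02,-0.18],[0,0,0],0],[[-0.06,0.03,-0.22],[0,0,0],0],[[-0.06,0.03,-0.25],[0,0,0],0],[[-0.06,0.03,-0.25],[0,0,0],0],[[-0.06,0.03,-0.25],[0,0,0],0]]'
python3 look.py 0.78 top wrist; ls -t pics|head -2
```

```text
clock: 8.07
tool_pos: [0.6106, 0.1218, 0.0669]
tcp_rot: [-0.0, 0.985, -0.174, 0.0]
wrist_force: [-0.5, 0.5, 2.3]
opening: 0.001
finger_force: 0.6
clock: 8.9
tool_pos: [0.5448, 0.114, 0.3187]
tcp_rot: [-0.001, 0.985, -0.174, 0.003]
wrist_force: [0.1, 0.2, -0.9]
opening: -0.004
finger_force: 0.0
[0.54476833 0.11401737 0.31874862] [ 0.10017833  0.19791804 -0.90101275]
top [0.53611506 0.02358871 0.7828348 ] [131, np.float64(0.0938), np.float64(-0.103), np.float64(0.1036)]
 tall 0 [0.669 0.155 0.   ] bearing 0.7798 dish [0.5374 0.0219 0.0969]
wrist [0.54023167 0.02440967 0.77785327] [2708, np.float64(0.1387), np.float64(-0.1059), np.float64(0.1049)]
 tall 567 [0.6712 0.1542 0.0826] bearing 0.7809 dish [0.5401 0.0197 0.0961]
wrist_8.90.png
top_8.90.png
```

```bash
python3 -m crank '[[[0.01,0.04,0],[0,0,0],0],[[0.02,0.08,0],[0,0,0],0],[[0.03,0.12,0],[0,0,0],0],[[0.04,0.16,0],[0,0,0],0],[[0.05,0.2,0],[0,0,0],0],[[0.06,0.24,0],[0,0,0],0],[[0.065,0.28,0.01],[0,0,0],0],[[0.07,0.31,0.02],[0,0,0],0],[[0.072,0.329,0.02],[0,0,0],0],[[0.072,0.329,0.02],[0,0,0],0],[[0.072,0.329,0.02],[0,0,0],0]]'
cat > lev.py <<'E'
from h import *
o=ctrl.get_obs(); T=wfc('wrist'); im,d=ctrl.snapshot('wrist'); cv2.imwrite(f"pics/lev_{o['clock']:.2f}.png",im[:,:,::-1]); np.save('lev.npy',d)
print(o['tool_pos'],o['joints'][5])
p=cloud('wrist',d,np.ones((480,640),bool),T); q=p[:,:2]-[.539,-.178]; r=np.hypot(*q.T)
k=(r<.11)&(p[:,2]>.058)&(p[:,2]<.068); a=np.arctan2(q[:,1],q[:,0])
k&=~(np.hypot(p[:,0]-.604,p[:,1]+.141)<.012)
b=p[k&(r>.03)&(r<.08)&(a<.6)]; m=b.mean(0); v=np.linalg.svd(b[:,:2]-m[:2],full_matrices=False)[2][0]; v*=np.sign(v[0])
print('bar',len(b),m.round(4),'dir',v.round(3),np.arctan2(v[1],v[0]).round(3))
h=p[k&(r<.024)]; print('hub',len(h),((h.max(0)+h.min(0))/2).round(4),np.ptp(h,axis=0).round(3), 'end r',((b[:,:2]-[.539,-.178])@v).max())
e=p[(r>.083)&(r<.11)&(p[:,2]>.058)&(p[:,2]<.075)&(a<.6)]; print('ball',len(e),((e.max(0)+e.min(0))/2).round(4) if len(e) else '')
E
python3 lev.py; cp $(ls -t pics/lev_*|head -1) pics/l1.png
```

```text
clock: 9.92
tool_pos: [0.4975, -0.2199, 0.2942]
tcp_rot: [-0.001, 0.985, -0.175, -0.002]
wrist_force: [-0.0, -0.1, 0.1]
opening: 0.002
finger_force: 0.0
[ 0.4974641  -0.21993557  0.29420216] 1.4848585351700552
bar 1130 [ 0.5691 -0.2237  0.0642] dir [ 0.581 -0.814] -0.951
hub 1321 [ 0.5383 -0.18    0.0627] [0.037 0.042 0.009] end r 0.07997314315372313
ball 485 [ 0.5883 -0.2518  0.064 ]
```

View pics/l1.png

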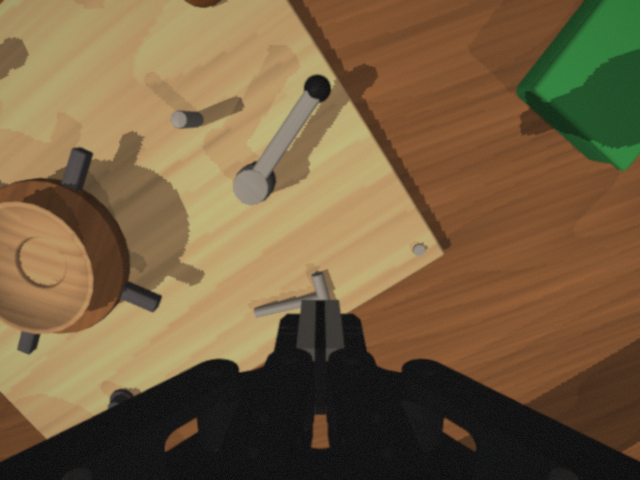

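The close view shows the lever hub at px (253,185), the ball at (317,87) and the peg at (183,119). The area on the right side of the bar is free.

```bash
python3 - <<'E'
from h import *
o=ctrl.get_obs(); c=np.array([.5375,-.177]); p0=o['tool_pos'][:2]
Rt=lambda v:(v[0]*np.cos(.35)-v[1]*np.sin(.35), -(v[0]*np.sin(.35)+v[1]*np.cos(.35)))
print('z',o['tool_pos'][2])
for th,ex in [(-.951,.014)]+[(t,0) for t in np.r_[-.951:.42:.1]]:
    b=np.array([np.cos(th),np.sin(th)]); n=np.array([-b[1],b[0]]); phi=abs(th+.35)
    p=c+.066*b-n*(.007+.0145*np.cos(phi)+.011*np.sin(phi)+ex); print(round(th,3),p.round(3),np.round(Rt(p-p0),4))
E
```

```text
z 0.2947452257246046
-0.951 [ 0.544 -0.253] [0.055  0.0165]
-0.951 [ 0.555 -0.245] [0.0629 0.0049]
-0.851 [ 0.562 -0.243] [0.0686 0.0005]
-0.751 [ 0.569 -0.24 ] [ 0.0739 -0.0047]
-0.651 [ 0.575 -0.236] [ 0.0786 -0.0106]
-0.551 [ 0.581 -0.231] [ 0.0827 -0.017 ]
-0.451 [ 0.587 -0.226] [ 0.0861 -0.0241]
-0.351 [ 0.592 -0.22 ] [ 0.0887 -0.0316]
-0.251 [ 0.596 -0.215] [ 0.0906 -0.0373]
-0.151 [ 0.599 -0.21 ] [ 0.092  -0.0433]
-0.051 [ 0.602 -0.204] [ 0.0929 -0.0496]
0.049 [ 0.605 -0.198] [ 0.0931 -0.0561]
0.149 [ 0.606 -0.192] [ 0.0926 -0.0628]
0.249 [ 0.608 -0.185] [ 0.0914 -0.0696]
0.349 [ 0.608 -0.178] [ 0.0894 -0.0764]
```

```bash
python3 -m crank '[[[0.03,0.01,0],[0,0,0],0],[[0.052,0.02,0],[0,0,0],0],[[0.052,0.02,0.04],[0,0,0],0],[[0.052,0.02,0.08],[0,0,0],0],[[0.052,0.02,0.12],[0,0,0],0],[[0.052,0.02,0.16],[0,0,0],0],[[0.052,0.02,0.19],[0,0,0],0],[[0.052,0.02,0.215],[0,0,0],0],[[0.052,0.02,0.229],[0,0,0],0],[[0.052,0.02,0.229],[0,0,0],0],[[0.052,0.02,0.229],[0,0,0],0]]'
python3 -c "
from h import *
print(ctrl.get_obs()['wrist_force'])"
```

```text
clock: 10.88
tool_pos: [0.5408, -0.2553, 0.0672]
tcp_rot: [-0.0, 0.985, -0.174, -0.0]
wrist_force: [0.5, -0.3, 0.5]
opening: 0.001
finger_force: 0.0
[ 0.46022341 -0.32741744  0.50723757]
```

```bash
python3 -m crank '[[[0.006,-0.008,0],[0,0,0],0],[[0.011,-0.014,0],[0,0,0],0],[[0.014,-0.017,0],[0,0,0],0],[[0.017,-0.02,0],[0,0,0],0],[[0.02,-0.0225,0],[0,0,0],0],[[0.022,-0.025,0],[0,0,0],0],[[0.0245,-0.028,0],[0,0,0],0],[[0.0266,-0.031,0],[0,0,0],0],[[0.029,-0.034,0],[0,0,0],0],[[0.031,-0.038,0],[0,0,0],0],[[0.034,-0.044,0],[0,0,0],0],[[0.036,-0.048,0],[0,0,0],0],[[0.037,-0.052,0],[0,0,0],0],[[0.0385,-0.057,0],[0,0,0],0],[[0.04,-0.063,0],[0,0,0],0],[[0.041,-0.069,0],[0,0,0],0],[[0.041,-0.075,0],[0,0,0],0],[[0.041,-0.079,0],[0,0,0],0],[[0.041,-0.079,0],[0,0,0],0]]'
python3 -c "
from h import *
T=wfc('top');im,d=ctrl.snapshot('top');cv2.imwrite('pics/t3.png',cv2.resize(im[205:275,340:430,::-1],(720,560),interpolation=cv2.INTER_CUBIC))"
```

```text
clock: 12.47
tool_pos: [0.6066, -0.1951, 0.0674]
tcp_rot: [-0.0, 0.985, -0.174, 0.0]
wrist_force: [0.5, -1.0, 0.2]
opening: -0.001
finger_force: 0.0
```

View pics/t3.png

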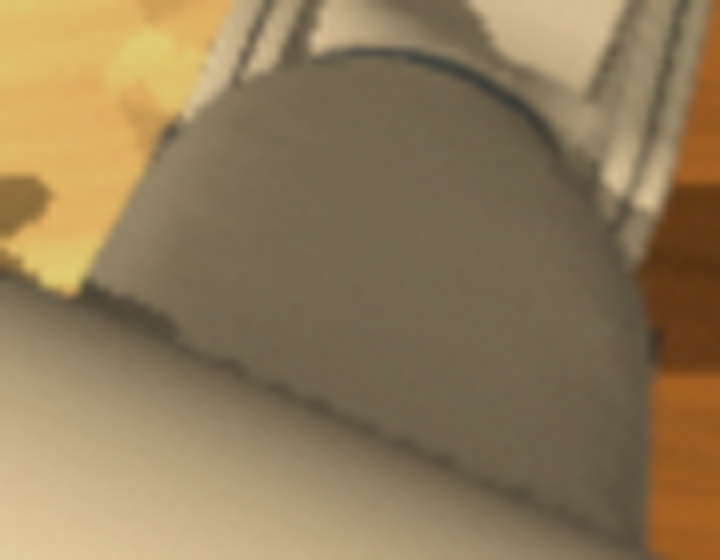

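The arm hides the lever in the top view, so I'll go on in small steps and watch the force.

```bash
python3 -m crank '[[[0,-0.003,0],[0,0,0],0],[[-0.001,-0.006,0],[0,0,0],0],[[-0.001,-0.009,0],[0,0,0],0],[[-0.002,-0.012,0],[0,0,0],0],[[-0.002,-0.014,0],[0,0,0],0],[[-0.002,-0.014,0],[0,0,0],0]]'
python3 -m crank '[[[0,-0.001,0],[0,0,0],0],[[0,-0.002,0],[0,0,0],0],[[0,-0.002,0],[0,0,0],0]]'
```

```text
clock: 13.02
tool_pos: [0.6091, -0.1818, 0.0673]
tcp_rot: [-0.0, 0.985, -0.174, 0.0]
wrist_force: [-0.2, -0.4, 0.1]
opening: -0.001
finger_force: 0.3
clock: 13.27
tool_pos: [0.6097, -0.1803, 0.0674]
tcp_rot: [-0.0, 0.985, -0.174, 0.0]
wrist_force: [-1.2, -2.1, 0.6]
opening: -0.0
finger_force: 0.7
```

```bash
python3 -m crank '[[[0,-0.001,0],[0,0,0],0],[[0,-0.002,0],[0,0,0],0],[[0,-0.002,0],[0,0,0],0]]'
python3 -m crank '[[[0,-0.001,0],[0,0,0],0],[[0,-0.002,0],[0,0,0],0],[[0,-0.002,0],[0,0,0],0]]'
```

```text
clock: 13.52
tool_pos: [0.6104, -0.1784, 0.0673]
tcp_rot: [-0.0, 0.985, -0.174, -0.0]
wrist_force: [-1.5, -2.5, -0.9]
opening: -0.0
finger_force: 0.8
clock: 13.77
tool_pos: [0.611, -0.1766, 0.0673]
tcp_rot: [0.0, 0.985, -0.174, -0.0]
wrist_force: [-1.1, -2.2, 0.7]
opening: 0.001
finger_force: 1.2
```

Still moving, so the stop hasn't been reached.

```bash
for i in 1; do python3 -m crank '[[[0,-0.001,0],[0,0,0],0],[[0,-0.002,0],[0,0,0],0],[[0,-0.002,0],[0,0,0],0]]'; done
python3 -m crank '[[[0,-0.001,0],[0,0,0],0],[[0,-0.001,0],[0,0,0],0]]'
python3 -m crank '[[[0,-0.001,0],[0,0,0],0],[[0,-0.001,0],[0,0,0],0]]'
```

```text
clock: 14.02
tool_pos: [0.6112, -0.1761, 0.0673]
tcp_rot: [0.001, 0.985, -0.174, -0.0]
wrist_force: [-3.6, -10.2, 0.4]
opening: 0.002
finger_force: 4.3
clock: 14.18
tool_pos: [0.6112, -0.1758, 0.0673]
tcp_rot: [0.001, 0.985, -0.174, -0.0]
wrist_force: [-5.8, -13.5, 0.9]
opening: -0.003
finger_force: 5.9
clock: 14.35
tool_pos: [0.6113, -0.1756, 0.0673]
tcp_rot: [0.002, 0.985, -0.174, -0.001]
wrist_force: [-7.2, -16.4, 1.5]
opening: 0.001
finger_force: 7.5
```

The force climbed to 18 N while the tool stood still, so the lever is against its peg. I'll back off, rise and check.

```bash
python3 -m crank '[[[0,0.01,0],[0,0,0],0],[[0,0.025,0],[0,0,0],0],[[0,0.03,-0.03],[0,0,0],0],[[-0.02,0.03,-0.07],[0,0,0],0],[[-0.05,0.04,-0.11],[0,0,0],0],[[-0.08,0.04,-0.15],[0,0,0],0],[[-0.11,0.04,-0.19],[0,0,0],0],[[-0.13,0.03,-0.22],[0,0,0],0],[[-0.13,0.02,-0.24],[0,0,0],0],[[-0.13,0,-0.25],[0,0,0],0],[[-0.13,0,-0.25],[0,0,0],0],[[-0.13,0,-0.25],[0,0,0],0]]'
python3 lev.py; python3 look.py 0.78 top wrist; cp $(ls -t pics/lev_*|head -1) pics/l2.png
```

```text
clock: 15.35
tool_pos: [0.4907, -0.1281, 0.3183]
tcp_rot: [-0.0, 0.985, -0.173, 0.001]
wrist_force: [-0.5, -0.6, -0.1]
opening: -0.001
finger_force: 0.0
[ 0.49066965 -0.12807216  0.31827634] 1.6403140389986939
bar 974 [ 0.5899 -0.1599  0.0641] dir [0.984 0.176] 0.177
hub 1209 [ 0.541  -0.1726  0.0633] [0.042 0.029 0.008] end r 0.07981591112551188
ball 540 [ 0.6266 -0.1508  0.064 ]
[ 0.49005631 -0.1283575   0.31697918] [ 0.24636606 -0.37211413 -0.36490074]
top [0.53654508 0.02502968 0.77355593] [182, np.float64(0.1402), np.float64(-0.0793), np.float64(0.1049)]
 tall 40 [0.6691 0.1559 0.084 ] bearing 0.7791 dish [0.5376 0.0215 0.0969]
wrist [0.5396076  0.02148615 0.77945838] [2600, np.float64(0.141), np.float64(-0.1042), np.float64(0.1066)]
 tall 0 [0.669 0.155 0.   ] bearing 0.8011 dish [0.5397 0.0201 0.0958]
```

View pics/l2.png

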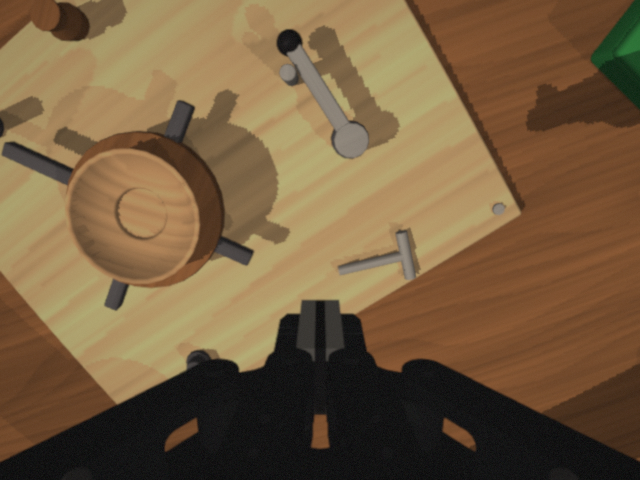

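The lever bar touches the peg at px (289,73). The dish is centred, the long arm is within 0.006 rad of the post's bearing in the top camera, and the robot is clear.

```bash
python3 -c "
from rig import ctrl
print(ctrl.job_done())"
```

```text
the job is handed in; nothing more can be done
None
```

The job is handed in (no verdict was returned): the long arm points at the tall post to within about 1–2 mm as measured, the lock lever rests against its peg, the dish is still on the turntable, and the robot is clear at about 15 s of the 61 s allowed.

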